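# Refit the crank shaft of a fruit peeler

### The job

Put the washed fruit peeler back together: first press the blade arm's headed pivot pin straight down through fork and lug until its head is fully home on the fork. Then pick up the crank shaft by its square hub and thread it through the rear bushing and on through the front one until the hub's shoulder meets the rear bushing, and finish while still holding it there, gripped and fully home, so that I can screw the fruit fork onto the end that sticks out. Leave the mug and the other things where they are.

Things in the scene. Friction and masses are not known exactly. Their poses are not given: they have to be found in the camera images.
- peeler: Hand fruit peeler, fixed: round suction foot, white beam 280 x 30 mm (top at 54 mm), two steel bushings on posts, a 48 mm coring ring on a tail post (top at 123 mm; the rest of it at most 111 mm high). Origin on the worktop under the beam's middle; y along the beam from rear to front bushing and ring, z up. The bushings' axis is parallel to y at x = 0, z = 95 mm; the shaft enters along +y.
- rear_mouth (a point): Centre of the rear bushing's mouth, y = -137.5 mm in the peeler's frame, on the axis. Each bushing is a tube 25 mm long running +y from its mouth, outside diameter 27 to 31 mm, bore 15 mm, the mouth flared to 19 mm over the first 5 mm. Nothing stands behind the rear bushing. The hub's shoulder comes to rest on this mouth.
- front_mouth (a point): Centre of the front bushing's mouth (same shape, same axis), y = -47.5 mm in the peeler's frame: 90 mm beyond the rear mouth.
- pivot_pin (a joint): Steel pivot pin (8 mm shank, domed head 21 mm across, 8.5 mm high) started in the fork of the sprung blade arm, at x = -55, y = 25 mm in the peeler's frame. Value in m: 0 = 22 mm proud, 0.022 = head seated on the fork; starts at 0 to 0.006. It slides straight down, stays where it is left and takes about 5 N to push.
- pin_head (a point): Middle of the top of the pivot pin's head: 74.5 mm above the worktop when seated, up to 96.5 mm at the start.
- shaft: Crank shaft, one rigid steel piece of 0.18 to 0.34 kg lying flat: square hub 26 x 26 x 60 mm; from its front end (the shoulder) a round shaft of 12 mm runs 150 mm along +y to a round nose; at its rear a flat crank arm runs 69 mm to -x and carries a dark wooden knob (26 mm across, 52 mm long) pointing to -y. Origin: middle of the hub's underside, z up as it lies; the axis is 13 mm above it.
- hub (a point): Centre of the square hub, on the shaft's axis, 13 mm above the worktop at the start. The piece balances within the hub: grip it across the hub's two upright sides (26 mm). The crank arm begins 30 mm behind this point.
- shaft_tip (a point): Nose of the shaft, on its axis, 180 mm from the hub's centre and 150 mm from the shoulder; 12.5 mm past the peeler's origin along y when the shoulder rests on the rear mouth.
- mug: Bystander: small green and white mug, 64 x 89 x 48 mm, origin at its underside.

How it is judged:
By the outcome, as a careful person would: the job done as asked, in the order asked, and still so for the second after the job is handed in, while the arm keeps its last pose, push and grip.
It also fails if it takes over 51 s, if anything falls off the work surface, if the arm or the gripper's body presses on something with over 40 N, if the wrist force passes 120 N, or if a joint passes its speed limit or range.

### The arm

A 7-joint arm with a two-finger parallel gripper is mounted at the origin on a cart in front of the work surface, level with it; the furniture and walls round the work are solid. World frame = base frame: x ahead of the robot, y to its left, z up, the work surface at z = 0. Lengths are in m, angles in rad, forces in N, time in s.
With the tool pointing down it reaches from about 0.4 to 0.85 m from the base axis. Payload 10.4 kg.
Tool frame: the origin (TCP) lies midway between the tips of the shut fingers; the grasp point (between the pads) lies 19 mm behind it (manip.grasp_offset is the distance from the TCP to the grasp point, in m); z points along the fingers, y is the line along which they close (so a half turn about z gives the same grasp; the last joint's range is limited). The gripper opens to 85 mm and grips with 20 to 120 N. Pads are 22 mm wide; open, the fingers measure 114 mm over their backs; the gripper's body (76 mm by 85 mm) begins 54 mm behind the grasp point. The pads swing forward as they close: fully open they stand 13 mm farther back than shut.
Start: joints at [1.12, 0.332, -0.065, 1.46, 0.022, 1.35, -0.088], TCP at [0.259, -0.569, 0.231] pointing down, gripper open.
Joint ranges: [-2.6, 2.6], [-0.5, 2.12], [-1.47, 1.34], [0.16, 2.42], [-1.27, 4.41], [0.06, 2.06], [-2.6, 2.6]. Speed limits (rad/s): [2.22, 2.22, 2.79, 2.79, 3.14, 3.14, 3.14].

### API

Orientations are given as a unit quaternion [x, y, z, w].
In Python, from workcell import manip, camrig gives the robot as it stands (manip), with the cameras (camrig).
- The arm moves only by the tool shift_gripper, called after "Emit:" as name(argument=value, ...), one argument or row to a line, values as JSON. Schema: {"type":"object","properties":{"motion":{"type":"array","items":{"type":"number"},"minItems":7,"maxItems":140},"grip_force":{"type":"number"},"only":{"type":"string"},"quiet":{"type":"boolean"},"lines":{"type":"string"}},"required":["motion"],"additionalProperties":false}. motion is one flat list of numbers that holds 1 to 20 rows one after another, with no inner brackets; each row has 7 numbers: a rotation vector rx, ry, rz in shares of pi/2 rad (1.0 is pi/2 rad), then dx, dy, dz in a scale on which 1.0 is 1 m, then the opening from 0.0 (shut) to 1.0 (fully open); each row is the pose to reach, as a shift and turn from the pose commanded when the call began, along the tool's axes at that moment; what a row does not reach only later rows make up. A row lasts 1/8 s, in which the tool goes at most 0.0625 m and 0.188 rad, less where a joint would pass 70% of its speed; a pose out of reach is approached as far as the arm can. The fingers move at their own pace and stop on an object; grip_force is the grip in N (left out, the last holds). Time passes only in rows, so rows that do not move let the fingers close. The tool returns the time, the measured TCP pose, the force, the opening and the grip force at its end. only (a regular expression) keeps the lines of the reply that match it, lines (a string "A,B") keeps lines A to B, and quiet returns only ok. Input that does not fit is refused with a message, and nothing moves.
- manip.get_obs(): the state, without advancing time (a new reading comes with each control period).
- camrig.camera(name): name is "scene" or "side" or "wrist"; returns the picture (480x640x3 uint8, blue, green, red); there is no depth.
- camrig.calibration(name): a dict with "fx", "fy", "cx", "cy" (pixels), "k1" (the pictures are not rectified: a ray, as slopes to the right and down, at radius r is drawn at 1 + k1 r^2 times it, then the intrinsics apply), "world_from_camera" (4x4, takes a point from camera to world coordinates); the wrist camera has in their place "tool_from_camera" (4x4, takes a point from camera to tool coordinates, whose origin is the TCP and whose axes are the flange's). Camera axes: x right, y up, looking along -z (the intrinsics and any distortion apply to the point x, -y, -z); pixel columns grow to the right and rows downward; lengths in m; the calibration is good to about 2 mm. A picture is of the moment at which its call begins: read the wrist's pose just before it. calibration takes no time and is no camera call.
- manip.hand_in(): hands the job in; it is judged then, once.
The state is a dict: "clock": time; "joint_pos": joint angles; "joint_velocities": joint speeds; "tau": joint torques, N m; "position": TCP position; "ee_rot": TCP orientation; "ft_force": force on the tool from outside, world axes, zero at the start; "torque": the same for the moment, N m; "grip_width": opening from 0.0 (shut) to 1.0 (fully open); "grasp_force": force on a finger pad.
Only numpy, scipy, OpenCV 4.12 (cv2) and the standard library are available. Lean on these libraries where they do the work, as an engineer would, in place of code of your own. Each camera call takes 0.05 s, during which the arm holds its last target. There are 200 camera calls.

## Working session

There is one attempt and no reset: what is moved stays moved. The work goes in short steps, Python scripts to look and compute and a tool call to move; the robot and the scene stay as the last step left them, time stands still between calls to the robot, and variables do not carry over. Pictures are saved under pics/ and viewed, at most 10 in all, crops included, and the job is handed in when it is done.

```bash
ls; mkdir -p pics; python3 - <<'E'
from workcell import manip, camrig
import cv2
o=manip.get_obs();print({k:(o[k]) for k in o})
for n in("scene","side"):
    cv2.imwrite(f"pics/{n}0.png",camrig.camera(n));print(n,camrig.calibration(n))
print(camrig.calibration("wrist"),manip.grasp_offset)
E
```

```text
pics
workcell.py
{'clock': 0.0, 'joint_pos': array([ 1.12040888,  0.33284435, -0.06469327,  1.46096816,  0.02159678,
        1.3499284 , -0.08854871]), 'joint_velocities': array([-0.00062332,  0.00026311,  0.00077378,  0.00026205,  0.00030813,
        0.00097602,  0.00053035]), 'tau': array([-1.17425574e-03, -6.25456309e+01,  4.86555090e-02, -3.91608524e+01,
        1.62367366e-02,  9.89426044e-03, -2.93337041e-05]), 'position': array([ 0.25911284, -0.56832164,  0.2305203 ]), 'ee_rot': array([ 9.77215191e-01,  2.12249717e-01, -1.87994850e-04, -7.01699004e-04]), 'ft_force': array([-0.3337975 , -0.0255944 ,  0.46408909]), 'torque': array([ 0.01210793, -0.0028394 , -0.01712189]), 'grasp_force': 0.0, 'grip_width': 0.9977315641826494}
scene {'fx': 537.8351454983823, 'fy': 537.8351454983823, 'cx': 315.90687730685414, 'cy': 238.7866142175829, 'k1': -0.12957282840042855, 'world_from_camera': array([[-0.88924767, -0.34121247,  0.30465165,  0.89237895],
       [ 0.45701629, -0.63454767,  0.62328594,  0.65981085],
       [-0.01935694,  0.69348634,  0.7202097 ,  0.89261965],
       [ 0.  
[... 248 characters left out ...]
 ,  0.16531746],
       [-0.49384057, -0.492233  ,  0.71681809,  0.62086414],
       [ 0.00206506,  0.82368666,  0.56704146,  0.60977021],
       [ 0.        ,  0.        ,  0.        ,  1.        ]])}
{'fx': 393.6629984259366, 'fy': 393.6629984259366, 'cx': 326.9040398572389, 'cy': 236.80630612107967, 'k1': 0.009354102390572185, 'tool_from_camera': array([[-4.03220203e-04,  9.54852209e-01,  2.97080961e-01,
         7.61187906e-02],
       [ 9.99999838e-01,  2.65970430e-04,  5.02414171e-04,
        -3.23453996e-04],
       [ 4.00716530e-04,  2.97081115e-01, -9.54852162e-01,
        -1.42233946e-01],
       [ 0.00000000e+00,  0.00000000e+00,  0.00000000e+00,
         1.00000000e+00]])} 0.0187
```

View pics/scene0.png

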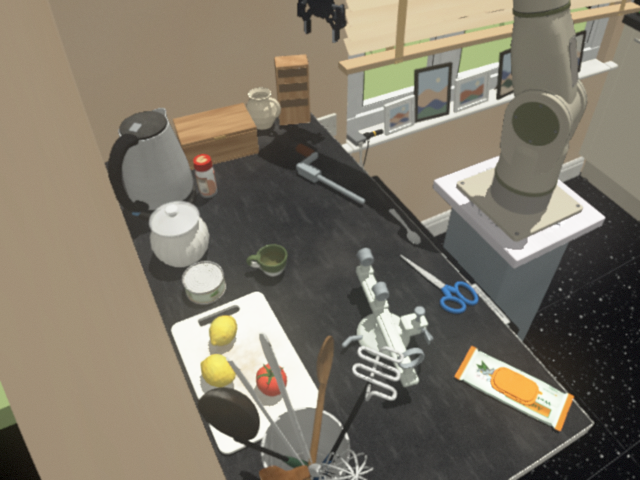

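View pics/side0.png

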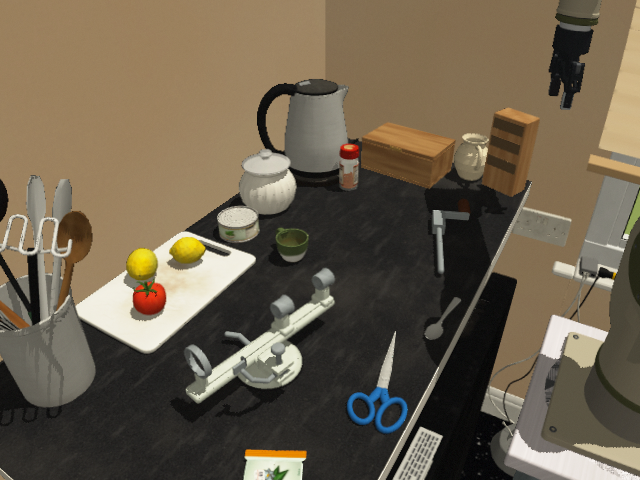

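The scene picture shows the peeler at about (385,320), with the rear bushing at (365,258), the front one at (380,292) and the ring at (412,358). The shaft lies at (297-362,150-202). The side picture shows the bushings at (323,281) and (282,306), and the shaft at (437,212) to (440,270). Next I'll enlarge both.

```bash
python3 - <<'E'
import cv2,numpy as np
s=cv2.imread("pics/scene0.png");d=cv2.imread("pics/side0.png")
r=lambda im,x0,y0,w,h,W,H:cv2.resize(im[y0:y0+h,x0:x0+w],(W,H),interpolation=cv2.INTER_CUBIC)
c=np.zeros((600,800,3),np.uint8)
c[:,:400]=r(s,340,240,100,150,400,600)
c[:350,400:]=r(d,185,260,160,140,400,350)
c[350:,400:620]=r(s,290,140,88,100,220,250)
c[350:,620:]=r(d,415,200,72,100,180,250)
cv2.imwrite("pics/crop1.png",c)
E
```

```text
(no output)
```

View pics/crop1.png

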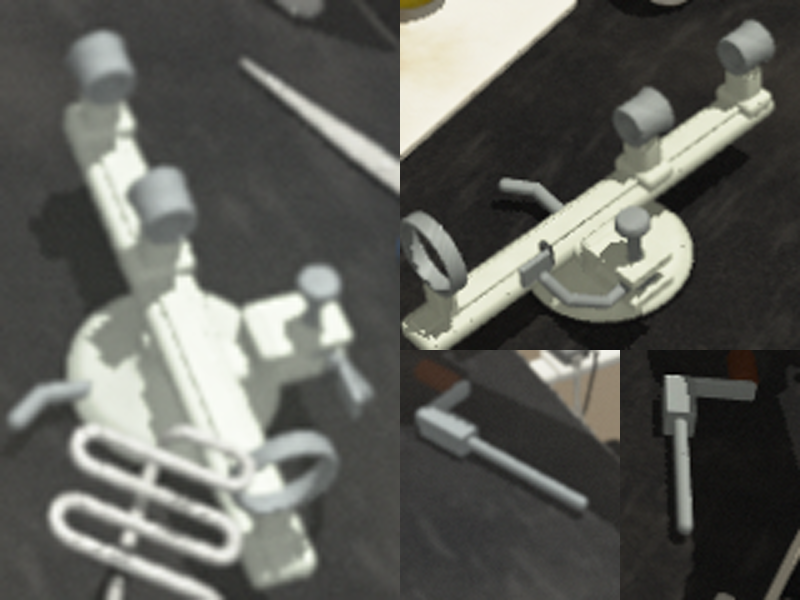

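The crop gives these original pixels, scene then side:
- Rear bushing: (365.5,256.3) and (323.8,278.4)
- Front bushing: (380.5,290.5) and (282.2,306)
- Pin head: (419.8,309) and (277.8,346.8)
- Hub top: (308.8,169.6) and (437.8,216.4)
- Shaft tip: (364,200.8) and (440.6,270.8)

```bash
cat > h.py <<'E'
import numpy as np,cv2
from workcell import manip, camrig
from scipy.spatial.transform import Rotation as R
def pose(o=None):
    o=o or manip.get_obs();T=np.eye(4);T[:3,:3]=R.from_quat(o["ee_rot"]).as_matrix();T[:3,3]=o["position"];return T
def ray(n,p,Tw=None):
    c=camrig.calibration(n);K=np.array([[c["fx"],0,c["cx"]],[0,c["fy"],c["cy"]],[0,0,1]])
    q=cv2.undistortPoints(np.array([[p]],float),K,np.array([c["k1"],0,0,0.]))[0,0]
    T=Tw@c["tool_from_camera"] if n=="wrist" else c["world_from_camera"]
    d=T[:3,:3]@np.array([q[0],-q[1],-1]);return T[:3,3],d/np.linalg.norm(d)
def tri(*rays):
    A=sum(np.eye(3)-np.outer(d,d) for _,d in rays);b=sum((np.eye(3)-np.outer(d,d))@o for o,d in rays)
    x=np.linalg.solve(A,b);return x,max(np.linalg.norm(np.cross(x-o,d)) for o,d in rays)
def proj(n,X,Tw=None):
    c=camrig.calibration(n);T=Tw@c["tool_from_camera"] if n=="wrist" else c["world_from_camera"]
    x=np.linalg.inv(T)@np.r_[X,1];u=np.array([x[0],-x[1]])/-x[2];u*=1+c["k1"]*(u@u)
    return np.array([c["cx"],c["cy"]])+c["fx"]*u
E
python3 - <<'E'
from h import *
np.set_printoptions(precision=4,suppress=True)
P={}
for n,a,b in [("rear",(365.5,256.3),(323.8,278.4)),("front",(380.5,290.5),(282.2,306)),("pin",(419.8,309),(277.8,346.8)),("hubtop",(308.8,169.6),(437.8,216.4)),("tip",(364,200.8),(440.6,270.8))]:
    P[n],e=tri(ray("scene",a),ray("side",b));print(n,P[n],e)
v=P["front"]-P["rear"];print(np.linalg.norm(v),np.degrees(np.arctan2(v[1],v[0])))
y=v/np.linalg.norm(v);y[2]=0;y/=np.linalg.norm(y);x=np.array([y[1],-y[0],0]);O=(P["rear"]+P["front"])/2+.08*y
print("O",O,"pin exp",O+x*-.055+y*.025)
v=P["tip"]-P["hubtop"];print(np.linalg.norm(v),np.degrees(np.arctan2(v[1],v[0])))
print(pose())
E
```

```text
rear [0.4894 0.0584 0.0945] 0.0005633574479608592
front [0.5096 0.1474 0.0955] 0.0004026878584101284
pin [0.469  0.2189 0.0949] 0.0003015984754374668
hubtop [ 0.4264 -0.3238  0.0239] 0.0026406720149657436
tip [ 0.3594 -0.1586  0.0146] 2.6530717004763574e-05
0.091231363431537 77.2078408231536
O [0.5172 0.1809 0.095 ] pin exp [0.4691 0.2175 0.095 ]
0.17844601248062117 112.08133008332338
[[ 0.9099  0.4149 -0.0006  0.2592]
 [ 0.4149 -0.9099  0.0011 -0.5684]
 [-0.0001 -0.0012 -1.      0.2306]
 [ 0.      0.      0.      1.    ]]
```

Units first: turns go in shares of pi/2 rad. So -1.53 rad is -0.974.

```bash
cat >> h.py <<'E'
def go(xyz,yaw):
    "print tool-frame shift for TCP at xyz, pointing down, tool x at yaw deg"
    T=pose();a=np.radians(yaw);c,s=np.cos(a),np.sin(a);G=np.array([[c,s,0],[s,-c,0],[0,0,-1.]])
    print("rot",R.from_matrix(T[:3,:3].T@G).as_rotvec().round(4),"d",(T[:3,:3].T@(np.array(xyz)-T[:3,3])).round(4))
E
```

Emit:
shift_gripper(
  motion=[0,0,-0.974,0.26,-0.232,-0.03,1,0,0,-0.974,0.26,-0.232,-0.03,1,0,0,-0.974,0.26,-0.232,-0.03,1,0,0,-0.974,0.26,-0.232,-0.03,1,0,0,-0.974,0.26,-0.232,-0.03,1,0,0,-0.974,0.26,-0.232,-0.03,1,0,0,-0.974,0.26,-0.232,-0.03,1,0,0,-0.974,0.26,-0.232,-0.03,1,0,0,-0.974,0.26,-0.232,-0.03,1,0,0,-0.974,0.26,-0.232,-0.03,1,0,0,-0.974,0.26,-0.232,-0.03,1,0,0,-0.974,0.26,-0.232,-0.03,1],
)

```text
clock: 1.6
position: [0.3996, -0.2498, 0.2613]
ee_rot: [0.559, 0.829, -0.0, 0.0]
ft_force: [0.2, -0.1, -0.2]
grip_width: 0.996
grasp_force: 0.0
```

```bash
python3 - <<'E'
from h import *
T=pose();cv2.imwrite("pics/w1.png",camrig.camera("wrist"));np.save("w1.npy",T);print(T.round(4))
for X in([.4264,-.3238,.026],[.3594,-.1586,.0146]):print(proj("wrist",np.array(X),T))
go([.44,.02,.28],77.2)
E
```

```text
[[-0.3761  0.9266 -0.      0.3996]
 [ 0.9266  0.3761 -0.     -0.2498]
 [-0.     -0.     -1.      0.2613]
 [ 0.      0.      0.      1.    ]]
[323.81041105 271.53528048]
[323.42155453  87.81452084]
rot [0.     0.     0.6093] d [ 0.2347  0.139  -0.0187]
```

Emit:
shift_gripper(
  motion=[0,0,0,0.06,0.05,0,1,0,0,0,0.06,0.05,0,1,0,0,0,0.06,0.05,0,1],
)

```text
clock: 2.02
position: [0.4236, -0.1746, 0.2614]
ee_rot: [0.557, 0.83, -0.0, 0.0]
ft_force: [-0.7, -0.6, 1.2]
grip_width: 1.0
grasp_force: 0.0
```

```bash
python3 - <<'E'
from h import *
T=pose();cv2.imwrite("pics/w2.png",camrig.camera("wrist"));np.save("w2.npy",T)
for X in([.4264,-.3238,.026],[.3594,-.1586,.0146]):print(proj("wrist",np.array(X),T))
go([.44,.02,.28],77.2)
E
```

```text
[276.71669051 323.46960808]
[271.77119099 154.25390393]
rot [-1.000e-04  6.000e-04  6.103e-01] d [ 0.1751  0.0896 -0.0188]
```

Emit:
shift_gripper(
  motion=[0,0,0.3883,0.18,0.09,-0.02,1,0,0,0.3883,0.18,0.09,-0.02,1,0,0,0.3883,0.18,0.09,-0.02,1,0,0,0.3883,0.18,0.09,-0.02,1,0,0,0.3883,0.18,0.09,-0.02,1,0,0,0.3883,0.18,0.09,-0.02,1],
)

```text
clock: 2.82
position: [0.4388, 0.0234, 0.2811]
ee_rot: [0.782, 0.623, -0.0, 0.0]
ft_force: [0.0, -0.1, 0.3]
grip_width: 1.0
grasp_force: 0.0
```

```bash
python3 - <<'E'
from h import *
T=pose();cv2.imwrite("pics/w3.png",camrig.camera("wrist"));np.save("w3.npy",T);print(T.round(4))
for X in([.4894,.0584,.0945],[.5096,.1474,.0955],[.469,.218,.095]):print(proj("wrist",np.array(X),T))
go([.49,.12,.28],77.2)
E
```

```text
[[ 2.225e-01  9.749e-01 -3.000e-04  4.388e-01]
 [ 9.749e-01 -2.225e-01 -3.000e-04  2.340e-02]
 [-3.000e-04 -2.000e-04 -1.000e+00  2.811e-01]
 [ 0.000e+00  0.000e+00  0.000e+00  1.000e+00]]
[377.72033044 153.7623999 ]
[382.48049837  29.49458342]
[307.28711135 -65.52279702]
rot [-0.0004  0.0003 -0.0017] d [0.1057 0.0284 0.001 ]
```

```bash
python3 - <<'E'
import cv2
a=cv2.imread("pics/w1.png");b=cv2.imread("pics/w2.png")
import numpy as np
r=lambda i:cv2.resize(i,(400,300))
cv2.imwrite("pics/v4.png",np.vstack([np.hstack([cv2.resize(a[40:340,220:420],(400,600)),cv2.resize(b[140:440,120:320],(400,600))])]))
E
```

```text
(no output)
```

View pics/v4.png

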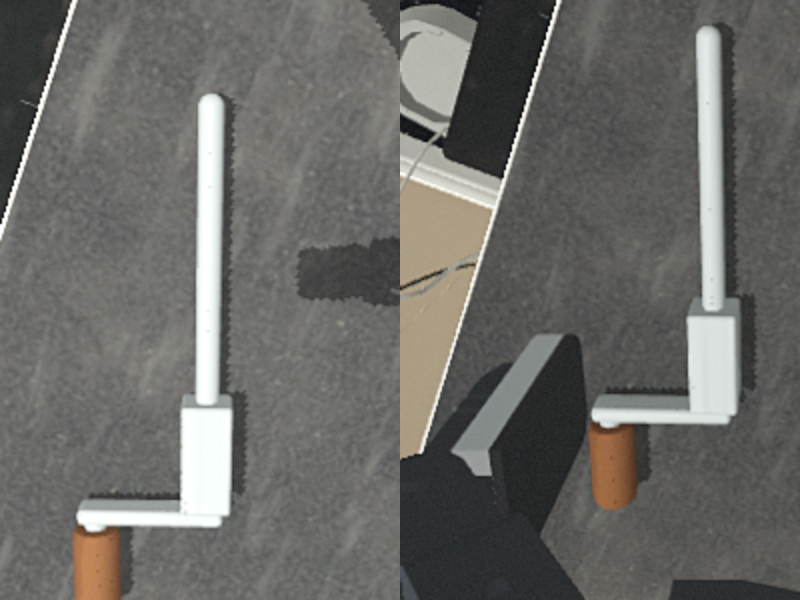

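Emit:
shift_gripper(
  motion=[0,0,0,0.11,0.03,0,1,0,0,0,0.11,0.03,0,1,0,0,0,0.11,0.03,0,1,0,0,0,0.11,0.03,0,1],
)

```text
clock: 3.38
position: [0.4924, 0.1243, 0.2807]
ee_rot: [0.782, 0.624, -0.001, -0.0]
ft_force: [0.4, -1.1, -0.3]
grip_width: 1.0
grasp_force: 0.0
```

```bash
python3 - <<'E'
from h import *
T=pose();b=camrig.camera("wrist");cv2.imwrite("pics/w4.png",b);np.save("w4.npy",T)
for X in([.4894,.0584,.0945],[.5096,.1474,.0955],[.469,.218,.095]):print(proj("wrist",np.array(X),T))
a=cv2.imread("pics/w3.png")
cv2.imwrite("pics/v5.png",np.hstack([cv2.resize(a[0:300,250:450],(400,600)),cv2.resize(b[0:300,220:420],(400,600))]))
E
```

```text
[340.25382775 278.0800118 ]
[341.2252619  177.22292058]
[271.76003424 101.12481014]
```

View pics/v5.png

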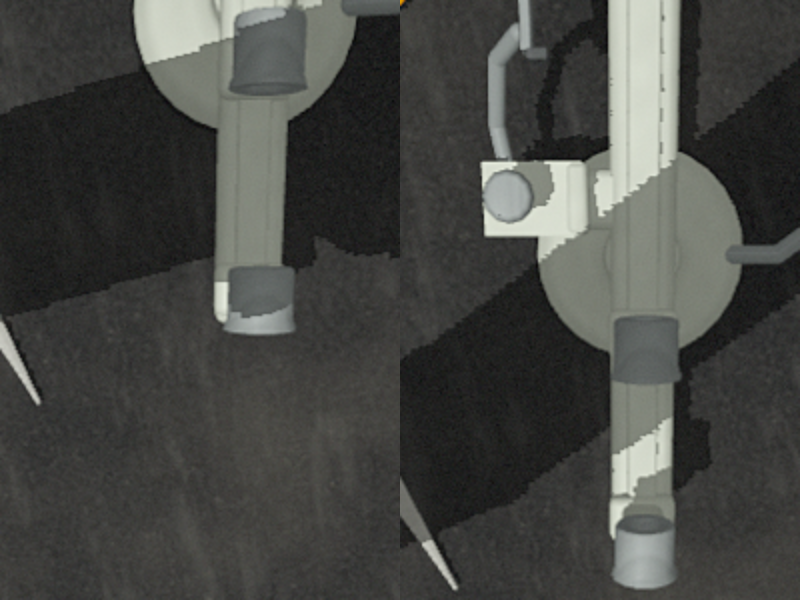

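The w1 and w2 crops put the hub top at (323.2,270) and (276.5,321.5), and the tip at (325.5,88) and (274,154). The w3 and w4 crops put the rear bushing at (381,149.5) and (342.5,276), and the front one at (385,25) and (343,174.5). The pin head in w4 is at (274,98).

```bash
python3 - <<'E'
from h import *
np.set_printoptions(precision=4,suppress=True)
W={i:np.load(f"w{i}.npy") for i in(1,2,3,4)}
D={"rear":((365.5,256.3),(323.8,278.4),{3:(381,149.5),4:(342.5,276)}),"front":((380.5,290.5),(282.2,306),{3:(385,25),4:(343,174.5)}),
"pin":((419.8,309),(277.8,346.8),{4:(274,98)}),"hubtop":((308.8,169.6),(437.8,216.4),{1:(323.2,270),2:(276.5,321.5)}),"tip":((364,200.8),(440.6,270.8),{1:(325.5,88),2:(274,154)})}
P={}
for n,(a,b,w) in D.items():
    rw=[ray("wrist",p,W[i]) for i,p in w.items()]
    P[n],e=tri(ray("scene",a),ray("side",b),*rw);print(n,P[n],e, tri(*rw) if len(rw)>1 else "")
    # wrist ray at nominal z
    z={"rear":.095,"front":.095,"pin":.095,"hubtop":.026,"tip":.013}[n];print("   ",[(o+d*(z-o[2])/d[2])[:2] for o,d in rw])
for a,b in(("rear","front"),("hubtop","tip")):
    v=P[b]-P[a];print(np.linalg.norm(v),np.degrees(np.arctan2(v[1],v[0])))
go([.469,.218,.115],77.2)
E
```

```text
rear [0.4909 0.0603 0.0959] 0.0025370033155820856 (array([0.4921, 0.0617, 0.0987]), np.float64(7.872737892612871e-05))
    [array([0.4926, 0.0612]), array([0.4918, 0.0601])]
front [0.5107 0.149  0.0971] 0.0020843239093380817 (array([0.5115, 0.1496, 0.0977]), np.float64(4.711700460078912e-05))
    [array([0.5121, 0.15  ]), array([0.5115, 0.1492])]
pin [0.4699 0.2193 0.0952] 0.0015533162022835182 
    [array([0.4713, 0.2198])]
hubtop [ 0.4258 -0.3234  0.0238] 0.0027766764412356084 (array([ 0.4254, -0.324 ,  0.0221]), np.float64(3.140986866399512e-05))
    [array([ 0.4249, -0.3225]), array([ 0.425 , -0.3217])]
tip [ 0.3603 -0.1579  0.0151] 0.000992194336512025 (array([ 0.3608, -0.158 ,  0.0122]), np.float64(3.4327631837808716e-05))
    [array([ 0.3609, -0.158 ]), array([ 0.3609, -0.1578])]
0.09088050776654366 77.44036773090731
0.17821200488021552 111.59388889000172
rot [-0.0004  0.0009 -0.0019] d [ 0.0865 -0.0438  0.1659]
```

Emit:
shift_gripper(
  motion=[0,0,0,0.088,-0.043,0.03,0,0,0,0,0.088,-0.043,0.06,0,0,0,0,0.088,-0.043,0.1,0,0,0,0,0.088,-0.043,0.14,0,0,0,0,0.088,-0.043,0.156,0,0,0,0,0.088,-0.043,0.156,0,0,0,0,0.088,-0.043,0.156,0],
  grip_force=40,
)

```text
clock: 4.3
position: [0.4708, 0.2213, 0.1269]
ee_rot: [0.782, 0.624, 0.001, 0.001]
ft_force: [0.6, 0.6, 0.5]
grip_width: -0.001
grasp_force: 0.0
```

```bash
python3 - <<'E'
from h import *
T=pose();c=camrig.camera("wrist");print(proj("wrist",T[:3,3],T));go([.47,.219,.0745],77.2)
a=camrig.camera("scene");b=camrig.camera("side")
r=lambda i,x,y,w,h,W,H:cv2.resize(i[y:y+h,x:x+w],(W,H),interpolation=cv2.INTER_CUBIC)
cv2.imwrite("pics/v6.png",np.vstack([np.hstack([r(a,370,240,100,75,400,300),r(b,230,280,100,75,400,300)]),np.hstack([r(c,220,80,200,150,400,300),r(c,0,0,640,480,400,300)])]))
E
```

```text
[327.17800815 312.96494717]
rot [ 0.0022 -0.0009 -0.0001] d [-0.0026 -0.0003  0.0524]
```

View pics/v6.png

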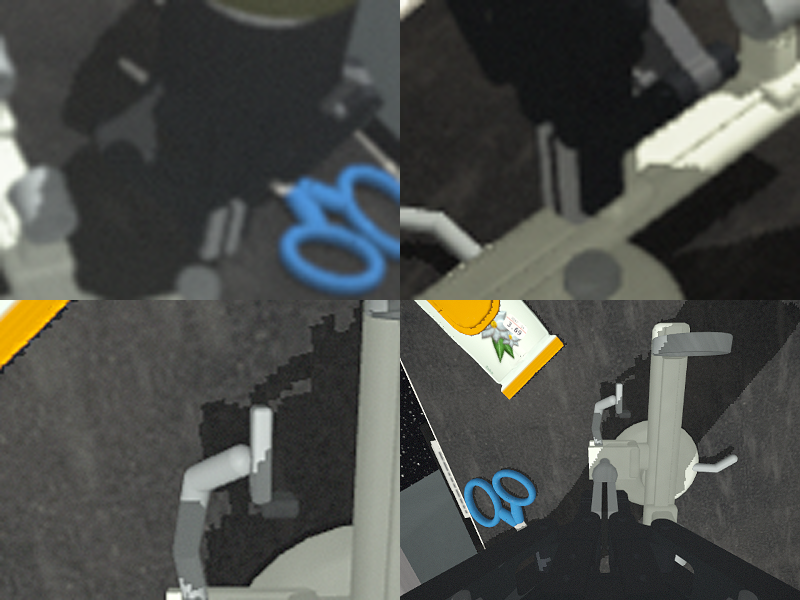

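The shut fingers sit over the pin head in all three views: in the full wrist frame the head is at about (327,267), just ahead of the tips. Pressing now.

Emit:
shift_gripper(
  motion=[0,0,0,-0.001,0,0.015,0,0,0,0,-0.001,0,0.025,0,0,0,0,-0.001,0,0.03,0,0,0,0,-0.001,0,0.035,0,0,0,0,-0.001,0,0.035,0],
)

```text
clock: 5.08
position: [0.4695, 0.2205, 0.09]
ee_rot: [0.781, 0.624, -0.0, -0.0]
ft_force: [-0.2, 0.8, 0.2]
grip_width: 0.001
grasp_force: 0.0
```

Emit:
shift_gripper(
  motion=[0,0,0,0,0,0.005,0,0,0,0,0,0,0.01,0,0,0,0,0,0,0.015,0,0,0,0,0,0,0.015,0,0,0,0,0,0,0.015,0],
)

```text
clock: 5.7
position: [0.4695, 0.2203, 0.0751]
ee_rot: [0.781, 0.624, -0.0, -0.0]
ft_force: [0.4, -0.7, -0.2]
grip_width: 0.002
grasp_force: 0.0
```

Emit:
shift_gripper(
  motion=[0,0,0,0,0,0.002,0,0,0,0,0,0,0.002,0],
)

```text
clock: 5.95
position: [0.4698, 0.2204, 0.0742]
ee_rot: [0.781, 0.624, -0.0, 0.0]
ft_force: [-4.6, -2.7, 13.7]
grip_width: 0.0
grasp_force: 6.8
```

Emit:
shift_gripper(
  motion=[0,0,0,0,0,0.003,0,0,0,0,0,0,0.003,0],
)

```text
clock: 6.2
position: [0.47, 0.2204, 0.0737]
ee_rot: [0.781, 0.624, -0.0, 0.001]
ft_force: [-17.6, -10.8, 48.0]
grip_width: -0.005
grasp_force: 24.8
```

The pin is seated: the tip stopped at z = 0.074 m and the force rose to 48 N. Going up and over to the shaft.

Emit:
shift_gripper(
  motion=[0,0,0,0,0,-0.06,0,0,0,0,0,0,-0.12,0,0,0,0,0,0,-0.12,0,0,0,0,0,0,-0.12,0],
)

```text
clock: 6.7
position: [0.4695, 0.22, 0.1899]
ee_rot: [0.782, 0.624, -0.0, 0.0]
ft_force: [-0.3, -0.1, -0.2]
grip_width: 0.0
grasp_force: 0.0
```

```bash
python3 - <<'E'
from h import *
c=camrig.camera("wrist");cv2.imwrite("pics/w6.png",c);cv2.imwrite("pics/side6.png",camrig.camera("side"));go([.4258,-.324,.12],111.4)
E
```

```text
rot [-0.0021  0.0007 -0.5966] d [-0.5398  0.0783  0.0695]
```

Converted, -0.597 rad is -0.3801.

Emit:
shift_gripper(
  motion=[0,0,-0.0637,-0.06,0.009,0,0.4,0,0,-0.1273,-0.12,0.017,0,0.7,0,0,-0.191,-0.18,0.026,0,0.8,0,0,-0.2546,-0.24,0.035,0,0.8,0,0,-0.3183,-0.3,0.044,0,0.8,0,0,-0.3801,-0.36,0.052,0.02,0.8,0,0,-0.3801,-0.42,0.061,0.04,0.8,0,0,-0.3801,-0.48,0.07,0.07,0.8,0,0,-0.3801,-0.54,0.078,0.07,0.8,0,0,-0.3801,-0.54,0.078,0.07,0.8,0,0,-0.3801,-0.54,0.078,0.07,0.8,0,0,-0.3801,-0.54,0.078,0.07,0.8,0,0,-0.3801,-0.54,0.078,0.07,0.8],
)

```text
clock: 8.43
position: [0.4267, -0.3223, 0.1205]
ee_rot: [0.562, 0.827, -0.0, 0.0]
ft_force: [-0.0, 0.3, 0.3]
grip_width: 0.797
grasp_force: 0.0
```

```bash
python3 - <<'E'
from h import *
T=pose();c=camrig.camera("wrist");go([.4258,-.324,.0],111.4);d=cv2.imread("pics/side6.png")
for X in([.4258,-.324,.026],[.4148,-.296,.026],[.3607,-.158,.013],[.4258,-.324,.0]):print(proj("wrist",np.array(X),T))
w6=cv2.imread("pics/w6.png")
cv2.imwrite("pics/v7.png",np.hstack([cv2.resize(c,(500,375)),cv2.resize(d[300:400,230:310],(300,375))]))
E
```

```text
rot [0.0001 0.0005 0.0021] d [-0.0009 -0.0013  0.1206]
[324.34966159 242.6509883 ]
[324.31614523 195.77411846]
[324.45114755 -86.99586016]
[324.56722249 231.01393252]
```

View pics/v7.png

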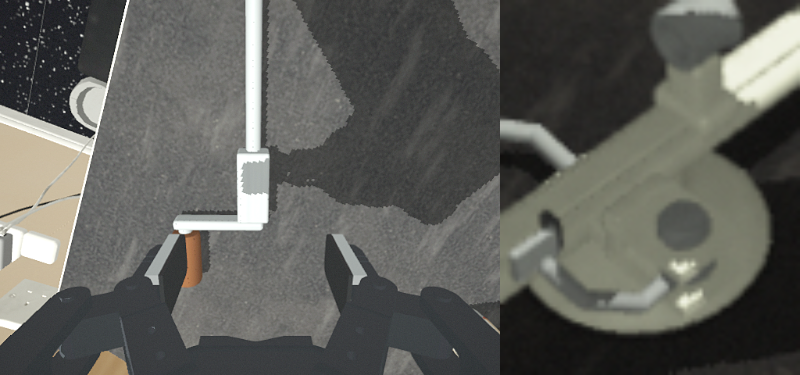

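The side crop shows the pin head flat on the fork. The wrist view shows the hub top centred at about (324.5,241) in the full frame, 1.7 px from the prediction. Descending and gripping.

Emit:
shift_gripper(
  motion=[0,0,0,-0.001,-0.001,0.05,0.8,0,0,0,-0.001,-0.001,0.09,0.8,0,0,0,-0.001,-0.001,0.11,0.8,0,0,0,-0.001,-0.001,0.119,0.8,0,0,0,-0.001,-0.001,0.119,0.8,0,0,0,-0.001,-0.001,0.119,0.25,0,0,0,-0.001,-0.001,0.119,0.25],
  grip_force=60,
)

```text
clock: 9.35
position: [0.4262, -0.3253, 0.0023]
ee_rot: [0.563, 0.826, -0.0, 0.001]
ft_force: [-0.2, -1.3, -0.3]
grip_width: 0.384
grasp_force: 0.0
```

Emit:
shift_gripper(
  motion=[0,0,0,0,0,0,0,0,0,0,0,0,0,0,0,0,0,0,0,0,0,0,0,0,0,0,0,0,0,0,0,0,0,0,0],
  grip_force=80,
)

```text
clock: 9.98
position: [0.4262, -0.3253, 0.0024]
ee_rot: [0.563, 0.826, -0.0, 0.001]
ft_force: [-1.8, 1.0, 7.3]
grip_width: 0.287
grasp_force: 79.5
```

Emit:
shift_gripper(
  motion=[0,0,0,0,0,-0.02,0,0,0,0,0,0,-0.06,0,0,0,0,0,0,-0.11,0,0,0,0,0,0,-0.11,0,0,0,0,0,0,-0.11,0],
  grip_force=100,
)

```text
clock: 10.6
position: [0.4252, -0.3247, 0.1113]
ee_rot: [0.563, 0.826, -0.0, -0.0]
ft_force: [0.3, -0.4, -3.4]
grip_width: 0.28
grasp_force: 99.0
```

```bash
python3 - <<'E'
from h import *
go([.4417,-.159,.0844],77.4)
E
```

```text
rot [-4.000e-04  1.000e-04  5.938e-01] d [0.1482 0.0759 0.0269]
```

Converted, 0.594 rad is 0.3782.

Emit:
shift_gripper(
  motion=[0,0,0.0637,0.025,0.013,0,0,0,0,0.1273,0.05,0.025,0,0,0,0,0.191,0.075,0.038,0,0,0,0,0.2546,0.1,0.05,0,0,0,0,0.3183,0.125,0.063,0.01,0,0,0,0.3782,0.148,0.076,0.02,0,0,0,0.3782,0.148,0.076,0.027,0,0,0,0.3782,0.148,0.076,0.027,0,0,0,0.3782,0.148,0.076,0.027,0,0,0,0.3782,0.148,0.076,0.027,0],
)

```text
clock: 11.85
position: [0.4424, -0.1599, 0.0845]
ee_rot: [0.781, 0.625, 0.0, 0.0]
ft_force: [0.2, 0.4, -2.5]
grip_width: 0.28
grasp_force: 98.9
```

```bash
python3 - <<'E'
from h import *
T=pose();print(T.round(4));a=camrig.camera("scene");b=camrig.camera("side");c=camrig.camera("wrist")
for n,i in(("scene",a),("side",b),("wrist",c)):cv2.imwrite(f"pics/{n}8.png",i)
t=T[:3,3]+[.0,0,.0106]+T[:3,0]*.1814
for n in("scene","side"):print(n,proj(n,t),proj(n,t-T[:3,0]*.1),proj(n,np.array([.4878,.0475,.095])))
r=lambda i,x,y,w,h,W,H:cv2.resize(i[y:y+h,x:x+w],(W,H),interpolation=cv2.INTER_CUBIC)
cv2.imwrite("pics/v8.png",np.hstack([r(a,320,200,80,120,400,600),r(b,260,210,120,180,400,600)]))
E
```

```text
[[ 2.189e-01  9.757e-01  3.000e-04  4.424e-01]
 [ 9.757e-01 -2.189e-01 -2.000e-04 -1.599e-01]
 [-1.000e-04  3.000e-04 -1.000e+00  8.450e-02]
 [ 0.000e+00  0.000e+00  0.000e+00  1.000e+00]]
scene [358.19460029 241.34859164] [344.1870222  209.25644098] [363.37949458 252.0021509 ]
side [340.01632221 266.18101849] [377.27324068 240.87294835] [327.87020898 275.07058427]
```

View pics/v8.png

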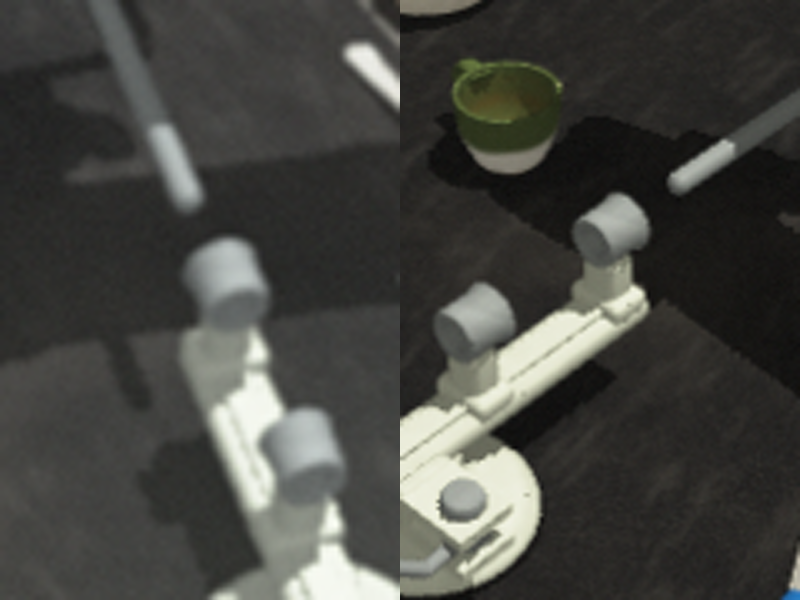

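Side view: the shaft tip at (343,265.5) lies on the line through the bushing centres. Scene view: the tip at (358,240.6) is within about 0.7 px of that line. The mug has not been touched. Entering the rear bushing now, watching the force.

Emit:
shift_gripper(
  motion=[0,0,0,0.01,0,0,0,0,0,0,0.02,0,0,0,0,0,0,0.028,0,0,0,0,0,0,0.033,0,0,0,0,0,0,0.038,0,0,0,0,0,0,0.038,0,0,0],
)

```text
clock: 12.75
position: [0.4507, -0.1219, 0.0843]
ee_rot: [0.78, 0.625, 0.0, 0.0]
ft_force: [-0.4, 0.5, -3.4]
grip_width: 0.279
grasp_force: 99.0
```

Emit:
shift_gripper(
  motion=[0,0,0,0.005,0,0,0,0,0,0,0.01,0,0,0,0,0,0,0.01,0,0,0],
)

```text
clock: 13.12
position: [0.4529, -0.112, 0.0843]
ee_rot: [0.78, 0.625, 0.0, 0.0]
ft_force: [-0.2, 0.3, -3.1]
grip_width: 0.281
grasp_force: 99.0
```

Emit:
shift_gripper(
  motion=[0,0,0,0.008,0,0,0,0,0,0,0.016,0,0,0,0,0,0,0.024,0,0,0,0,0,0,0.03,0,0,0,0,0,0,0.03,0,0,0],
)

```text
clock: 13.75
position: [0.4595, -0.0826, 0.0843]
ee_rot: [0.78, 0.626, 0.0, 0.0]
ft_force: [-0.2, 0.6, -3.0]
grip_width: 0.286
grasp_force: 99.0
```

Emit:
shift_gripper(
  motion=[0,0,0,0.008,0,0,0,0,0,0,0.016,0,0,0,0,0,0,0.024,0,0,0,0,0,0,0.03,0,0,0,0,0,0,0.03,0,0,0,0,0,0,0.03,0,0,0],
)

```text
clock: 14.5
position: [0.4659, -0.0541, 0.0843]
ee_rot: [0.781, 0.625, -0.0, 0.0]
ft_force: [-0.3, 0.5, -3.3]
grip_width: 0.278
grasp_force: 99.0
```

```bash
python3 - <<'E'
from h import *
a=camrig.camera("scene");b=camrig.camera("side")
r=lambda i,x,y,w,h,W,H:cv2.resize(i[y:y+h,x:x+w],(W,H),interpolation=cv2.INTER_CUBIC)
cv2.imwrite("pics/v9.png",np.hstack([r(a,345,230,60,90,400,600),r(b,260,230,80,120,400,600)]))
E
```

```text
(no output)
```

View pics/v9.png

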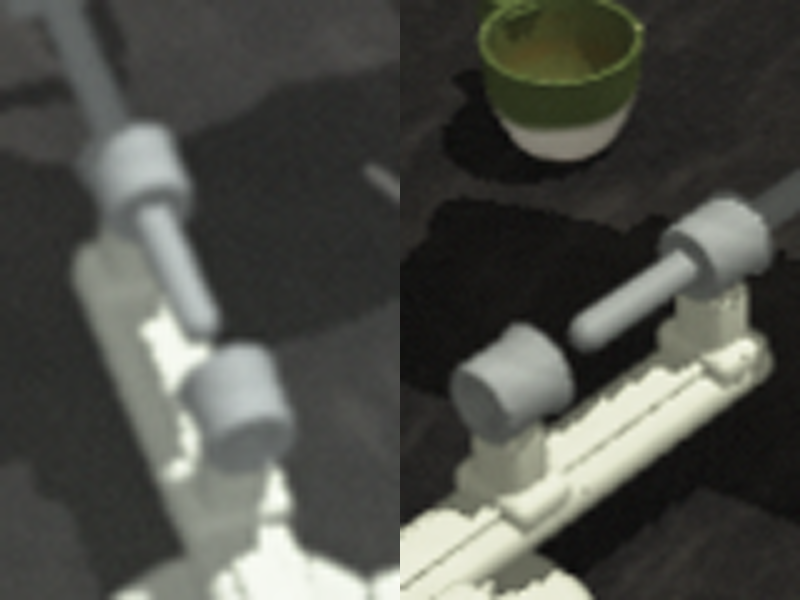

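The shaft comes out of the rear bushing on the axis. Its tip is just short of the front mouth, at crop (204,325), and there is no contact force. Carrying on.

Emit:
shift_gripper(
  motion=[0,0,0,0.006,0,0,0,0,0,0,0.012,0,0,0,0,0,0,0.018,0,0,0,0,0,0,0.024,0,0,0,0,0,0,0.03,0,0,0,0,0,0,0.03,0,0,0],
)

```text
clock: 15.35
position: [0.4726, -0.024, 0.0843]
ee_rot: [0.78, 0.626, 0.0, 0.0]
ft_force: [0.4, -0.7, -2.7]
grip_width: 0.284
grasp_force: 99.0
```

Emit:
shift_gripper(
  motion=[0,0,0,0.008,0,0,0,0,0,0,0.016,0,0,0,0,0,0,0.024,0,0,0,0,0,0,0.03,0,0,0,0,0,0,0.034,0,0,0,0,0,0,0.034,0,0,0,0,0,0,0.034,0,0,0],
)

```text
clock: 16.23
position: [0.4799, 0.0083, 0.0843]
ee_rot: [0.781, 0.625, -0.0, 0.0]
ft_force: [1.0, -0.2, -3.3]
grip_width: 0.285
grasp_force: 99.0
```

Emit:
shift_gripper(
  motion=[0,0,0,0.003,0,0,0,0,0,0,0.006,0,0,0,0,0,0,0.006,0,0,0],
)

```text
clock: 16.6
position: [0.4813, 0.0147, 0.0843]
ee_rot: [0.78, 0.625, 0.0, 0.0]
ft_force: [0.1, -0.4, -3.4]
grip_width: 0.282
grasp_force: 99.0
```

Emit:
shift_gripper(
  motion=[0,0,0,0.001,0,0,0,0,0,0,0.002,0,0,0,0,0,0,0.002,0,0,0],
)

```text
clock: 16.98
position: [0.4817, 0.0164, 0.0843]
ee_rot: [0.78, 0.625, 0.0, 0.0]
ft_force: [-0.5, 0.0, -3.2]
grip_width: 0.281
grasp_force: 99.0
```

Emit:
shift_gripper(
  motion=[0,0,0,0.001,0,0,0,0,0,0,0.002,0,0,0,0,0,0,0.002,0,0,0],
)

```text
clock: 17.35
position: [0.4819, 0.0175, 0.0842]
ee_rot: [0.781, 0.625, -0.001, 0.0]
ft_force: [-2.8, -5.5, -1.0]
grip_width: 0.283
grasp_force: 99.1
```

Emit:
shift_gripper(
  motion=[0,0,0,0.001,0,0,0,0,0,0,0.001,0,0,0,0,0,0,0.001,0,0,0,0,0,0,0.001,0,0,0],
)

```text
clock: 17.85
position: [0.4819, 0.0175, 0.0842]
ee_rot: [0.781, 0.625, -0.001, 0.001]
ft_force: [-3.5, -7.9, 0.7]
grip_width: 0.288
grasp_force: 99.4
```

```bash
python3 - <<'E'
from h import *
a=camrig.camera("scene");b=camrig.camera("side");c=camrig.camera("wrist")
r=lambda i,x,y,w,h,W,H:cv2.resize(i[y:y+h,x:x+w],(W,H),interpolation=cv2.INTER_CUBIC)
cv2.imwrite("pics/v10.png",np.hstack([np.vstack([r(a,330,220,120,90,400,300),r(b,230,240,120,90,400,300)]),r(c,220,60,200,300,400,600)]))
E
```

```text
(no output)
```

View pics/v10.png

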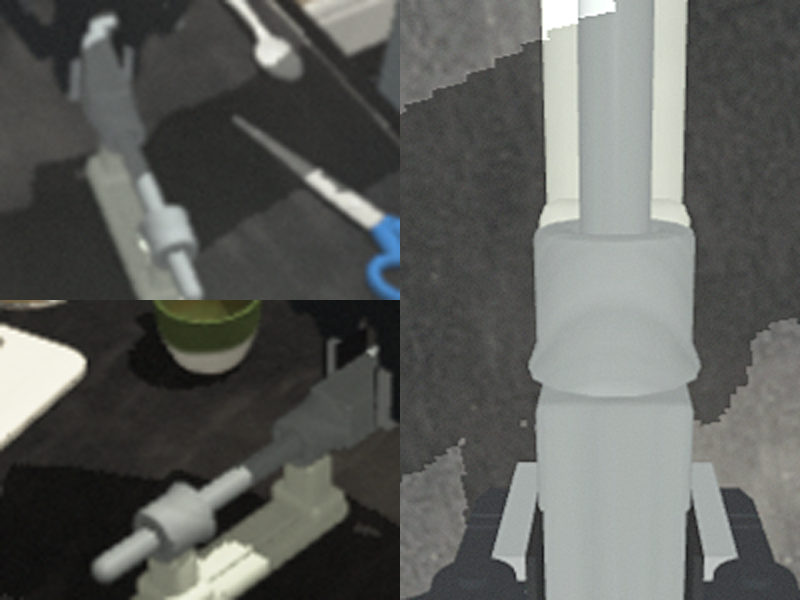

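The shoulder rests on the rear mouth at crop (615,395), held with about 9 N. The nose sticks out past the front bushing, and the mug and other things are where they were. Handing in.

```bash
python3 -c "
from workcell import manip, camrig
print(manip.hand_in())"
```

```text
the job is handed in; nothing more can be done
None
```

The job is handed in: the pivot pin is pressed fully home, and the crank shaft is through both bushings with its shoulder against the rear one, still gripped there for you to screw on the fruit fork; the mug and other things were not moved.

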